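# Unstack the mixed cans onto their display trays

### The job

Take the stack of three cans and a flat tin apart from the top down, and stand each one upright on the grey footprint of the tray whose fixed sample matches it in shape and size, centred on the footprint to within about a centimetre and the flat tin turned the same way as its footprint. Place each before taking the next, set them down gently without dropping or tipping any, and leave the jar and the tape roll where they are.

Things in the scene. Friction and masses are not known exactly. Their poses are not given: they have to be found in the camera images.
- small_can: Steel can with a plain red band, a cylinder 40 mm across and 35 mm tall, on top of the stack (standing on the slim can). Origin: centre of its underside, z up along its axis. About 70 g.
- slim_can: Steel can with a plain red band, a cylinder 50 mm across and 62 mm tall, second from the top (standing on the wide can), taller than it is wide. Origin: centre of its underside, z up along its axis. About 150 g.
- wide_can: Steel can with a plain red band, a cylinder 60 mm across and 45 mm tall, third from the top (standing on the flat tin). Origin: centre of its underside, z up along its axis. About 170 g.
- flat_tin: Flat rectangular steel tin with a plain red band, at the bottom of the stack on the table: 64 mm along its x, 104 mm along its y, 30 mm tall. Origin: centre of its underside, z up. About 170 g.
- tray_small: Fixed cardboard tray, 210 x 120 mm, floor 3 mm thick. Origin: on the table under the centre of its grey printed footprint (a disc 40 mm across, flush with the floor). +x points to a fixed sample just like the small can, its centre 110 mm along; y runs across, z up. Floor from x = -60 to 150 mm; rims only around the sample (14 mm high at the sides, 30 at the end).
- tray_slim: Fixed cardboard tray, 210 x 120 mm, floor 3 mm thick. Origin: on the table under the centre of its grey printed footprint (a disc 50 mm across, flush with the floor). +x points to a fixed sample just like the slim can, its centre 110 mm along; y runs across, z up. Floor from x = -60 to 150 mm; rims only around the sample (14 mm high at the sides, 30 at the end).
- tray_wide: Fixed cardboard tray, 210 x 120 mm, floor 3 mm thick. Origin: on the table under the centre of its grey printed footprint (a disc 60 mm across, flush with the floor). +x points to a fixed sample just like the wide can, its centre 110 mm along; y runs across, z up. Floor from x = -60 to 150 mm; rims only around the sample (14 mm high at the sides, 30 at the end).
- tray_flat: Fixed cardboard tray, 210 x 120 mm, floor 3 mm thick. Origin: on the table under the centre of its grey printed footprint (a rectangle, 64 mm along x and 104 mm along y, flush with the floor). +x points to a fixed sample just like the flat tin, its centre 110 mm along; y runs across, z up. Floor from x = -60 to 150 mm; rims only around the sample (14 mm high at the sides, 30 at the end).
- jar: Bystander: loose amber glass jar, 60 mm across, 85 mm tall, standing at the left side of the work. Origin: centre of its underside. Not to be disturbed.
- tape_roll: Bystander: loose roll of clear packing tape lying flat, 90 mm across, 45 mm tall, at the right side of the work. Origin: centre of its underside. Not to be disturbed.

How it is judged:
By the outcome, as a careful person would: the job done as asked, in the order asked, and still so for the second after the job is handed in, with the robot touching nothing.
It also fails if it takes over 128 s, if anything falls off the work surface, if the arm or the gripper's body presses on something with over 40 N, if the wrist force passes 120 N, or if a joint passes its speed limit or range.

### The arm

A 7-joint arm with a two-finger parallel gripper is mounted at the origin on the work surface. World frame = base frame: x ahead of the robot, y to its left, z up, the work surface at z = 0. Lengths are in m, angles in rad, forces in N, time in s.
With the tool pointing down it reaches from about 0.4 to 0.85 m from the base axis. Payload 4.5 kg.
Tool frame: the origin (TCP) lies between the finger pads; the fingertips stand 22 mm ahead of it and the grasp point (between the pads) lies 3 mm ahead of it (bot.finger_overhang is the distance from the TCP to the fingertips, in m); z points along the fingers, x is the direction in which the jaws open and shut, and the axes are right-handed (so a half turn about z gives the same grasp; the last joint's range is limited). The gripper opens to 88 mm and grips with 3 to 60 N. Pads are 18 mm wide; open, the fingers measure 123 mm over their backs; the gripper's body (75 mm by 187 mm) begins 45 mm behind the grasp point.
Start: joints at [-1.083, 0.689, -0.195, 1.565, 0.157, 0.902, -0.215], TCP at [0.274, 0.562, 0.261] pointing down, gripper open.
Joint ranges: [-3.01, 3.01], [-0.46, 2.08], [-1.47, 1.51], [0.13, 2.56], [-1, 4.14], [0.04, 2.09], [-2.66, 2.66]. Speed limits (rad/s): [2.57, 2.57, 3.14, 3.14, 3.14, 3.14, 3.14].

### API

Orientations are given as a 3x3 rotation matrix whose columns are the frame's x, y, z axes.
In Python, from rig import bot, optics gives the robot as it stands.
- The arm moves only by the tool apply_moves, never from a script. Its arguments are lists of equal length, an entry for each row: "delta_pos": the shift along the tool's x, y, z in m, a list of three; "angular": the turn, a rotation vector about the tool's x, y, z in rad, a list of three; "grip": the opening in per cent of the stroke, from 0 (shut) to 100 (fully open). In form: {"delta_pos": [[tx, ty, tz], ...], "angular": [[ax, ay, az], ...], "grip": [grip, ...]}. A call has 1 to 5 rows; each row shifts and turns the commanded pose from where the row before left it, along the tool's axes as they then stand; what a row does not reach is not made up. A row lasts 1/10 s, in which the tool goes at most 50 mm and 8.59 degrees, less where a joint would pass 70% of its speed; a pose out of reach is approached as far as the arm can. A call with a gripper value outside its range is refused whole. The fingers move at their own pace and stop on an object; "squeeze" is the grip in N (left out, the last holds). Time passes only in rows, so rows that do not move let the fingers close. It gives the time, the measured TCP pose, the force and the opening at its end, in the units of the state.
- bot.get_obs(): the state, without advancing time (a new reading comes with each control period).
- optics.grab_frame(name): name is "scene" or "top" or "wrist"; returns the picture (480x640x3 uint8, red, green, blue); there is no depth.
- optics.calibration(name): a dict with "mtx" (3x3 intrinsics, pixels), "world_to_cam" (4x4, takes a point from world to camera coordinates). Camera axes: x right, y up, looking along -z (the intrinsics and any distortion apply to the point x, -y, -z); pixel columns grow to the right and rows downward; lengths in m; the calibration is good to about 2 mm. A picture is of the moment at which its call begins: read the wrist's pose just before it. calibration takes no time and is no camera call; for the wrist camera it gives the pose at the moment of the call.
- bot.hand_in(): hands the job in, once; it reports no verdict.
The state is a dict: "t": time; "q": joint angles; "dq": joint speeds; "joint_efforts": joint torques, N m; "ee_pos": TCP position; "orientation": TCP orientation; "wrist_force": force on the tool from outside, world axes, zero at the start; "torque": the same for the moment, N m; "opening": opening from 0.0 (shut) to 1.0 (fully open).
Only numpy, scipy, OpenCV 4.12 (cv2) and the standard library are available. Lean on these libraries where they do the work, as an engineer would, in place of code of your own. Each camera call takes 0.05 s, during which the arm holds its last target. There are 200 camera calls.

## Working session

There is one attempt and no reset: what is moved stays moved. The work goes in short steps, Python scripts to look and compute and a tool call to move; the robot and the scene stay as the last step left them, time stands still between calls to the robot, and variables do not carry over. Pictures are saved under pics/ and viewed, about 12 in all and at most 16, crops included, and the job is handed in when it is done.

Besides the shell and the picture viewer there is one more tool, called after "Call:" in YAML: its name, and indented under it one key for each argument. apply_moves: Moves the arm, as the interface text tells. Its arguments: {"type":"object","properties":{"delta_pos":{"type":"array","items":{"type":"array","items":{"type":"number"}}},"angular":{"type":"array","items":{"type":"array","items":{"type":"number"}}},"grip":{"type":"array","items":{"type":"number"}},"squeeze":{"type":"number"}},"required":["delta_pos","angular","grip"]}

```bash
ls; mkdir -p pics; python3 - <<'E'
from rig import bot, optics
import cv2, numpy as np
np.set_printoptions(precision=4,suppress=True)
o=bot.get_obs(); print(o['t'],o['ee_pos'],o['orientation'],o['opening'],bot.finger_overhang)
for n in ['scene','top']:
    f=optics.grab_frame(n); cv2.imwrite(f'pics/{n}0.png',f[:,:,::-1]); c=optics.calibration(n); print(n,c)
E
```

```text
pics
0.0 [0.2738 0.5612 0.2599] [[ 0.4383  0.8988 -0.0007]
 [ 0.8988 -0.4383 -0.0017]
 [-0.0018  0.0001 -1.    ]] 0.9991357111573285 0.022
scene {'mtx': array([[499.8666,   0.    , 321.1718],
       [  0.    , 499.8666, 242.3153],
       [  0.    ,   0.    ,   1.    ]]), 'world_to_cam': array([[ 0.7364,  0.6765,  0.0126, -0.4189],
       [-0.513 ,  0.5462,  0.6622,  0.1873],
       [ 0.4411, -0.4941,  0.7492, -1.6297],
       [ 0.    ,  0.    ,  0.    ,  1.    ]])}
top {'mtx': array([[526.0505,   0.    , 318.4995],
       [  0.    , 526.0505, 241.0836],
       [  0.    ,   0.    ,   1.    ]]), 'world_to_cam': array([[-0.0238, -0.9997, -0.0032,  0.0084],
       [ 0.9924, -0.024 ,  0.1208, -0.5481],
       [-0.1208, -0.0003,  0.9927, -1.3361],
       [ 0.    ,  0.    ,  0.    ,  1.    ]])}
```

View pics/scene0.png

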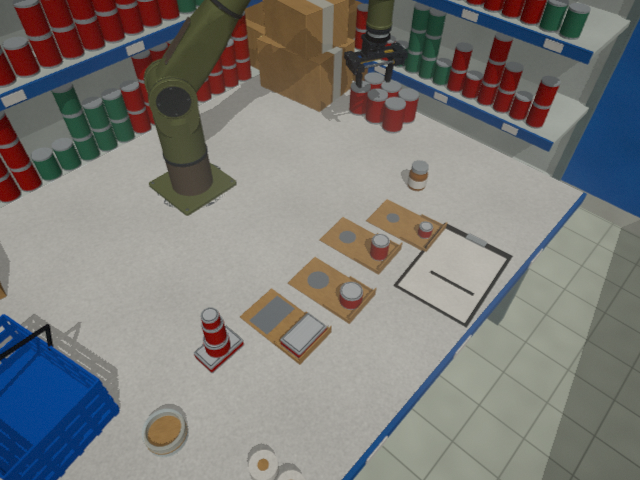

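View pics/top0.png

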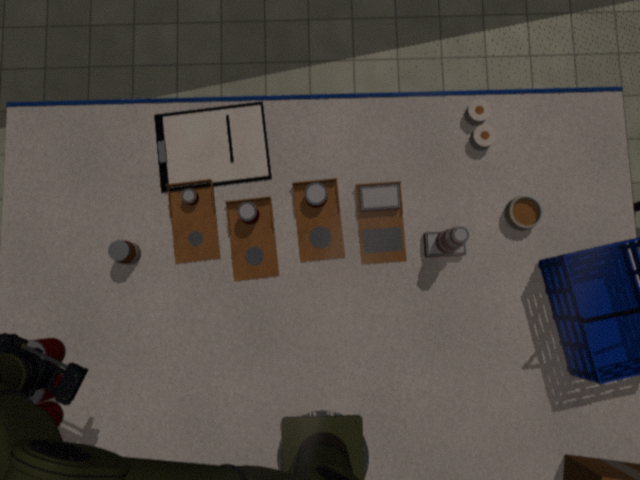

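The scene view shows the stack at about (212,335) with four trays beside it. In the top view the footprints are near (195,239), (254,256), (319,237) and (382,239), the stack is at (447,242) with its top can at (460,233), the jar is at (124,252), and the tape roll is at (523,212).

```bash
cat > h.py <<'E'
from rig import bot, optics
import cv2, numpy as np
np.set_printoptions(precision=4,suppress=True)
def ray(c,uv,z):
    """pixel -> world point on plane z"""
    M=c['world_to_cam'];R=M[:3,:3];t=M[:3,3];o=-R.T@t
    K=c['mtx'];d=R.T@np.array([(uv[0]-K[0,2])/K[0,0],-(uv[1]-K[1,2])/K[1,1],-1])
    return o+d*(z-o[2])/d[2]
def proj(c,p):
    q=c['world_to_cam']@np.r_[p,1]; K=c['mtx']
    return np.array([K[0,2]-K[0,0]*q[0]/q[2], K[1,2]+K[1,1]*q[1]/q[2]])
def blob(mask,near,r=40,amin=30):
    """contour whose centroid is nearest"""
    best=None
    for k in cv2.findContours(mask.astype(np.uint8),cv2.RETR_EXTERNAL,cv2.CHAIN_APPROX_NONE)[0]:
        m=cv2.moments(k)
        if m['m00']<amin: continue
        cc=np.array([m['m10']/m['m00'],m['m01']/m['m00']]); d=np.hypot(*(cc-near))
        if d<r and (best is None or d<best[0]): best=(d,cc,m['m00'],k)
    return best and best[1:]
def todelta(p,o=None):
    """world offset into tool axes"""
    o=o or bot.get_obs(); return o['orientation'].T@(np.array(p)-o['ee_pos'])
E
python3 - <<'E'
from h import *
f=cv2.imread('pics/top0.png'); c=optics.calibration('top')
hsv=cv2.cvtColor(f,cv2.COLOR_BGR2HSV)
for p in [(195,239),(254,256),(319,237),(382,239),(190,197),(249,211),(316,194),(380,196),(185,215),(460,233),(430,243),(412,243),(110,252)]: print(p,hsv[p[1],p[0]])
cv2.imwrite('pics/topz.png',cv2.resize(f[170:290,400:500],None,fx=5,fy=5,interpolation=cv2.INTER_CUBIC))
grey=hsv[...,1]<70
for n,p in dict(small=(195,239),slim=(254,256),wide=(319,237),flat=(382,239)).items():
    b=blob(grey,p,8)
    if b is None: print(n,None);continue
    r=cv2.minAreaRect(b[2]); box=[ray(c,q,.003)[:2] for q in cv2.boxPoints(r)]
    e=[np.linalg.norm(box[i]-box[i-1]) for i in (1,2)]
    print(n,b[0],b[1],ray(c,b[0],.003),np.array(e), np.degrees(np.arctan2(*(box[1]-box[0])[::-1])))
for p in [(460,233)]: print(ray(c,p,.172))
print(ray(c,(447,245),.03),ray(c,(124,247),.085),ray(c,(523,212),.045))
E
```

```text
(195, 239) [30 15 50]
(254, 256) [130  15  51]
(319, 237) [170  14  56]
(382, 239) [ 8 17 59]
(190, 197) [ 8 11 94]
(249, 211) [10 17 92]
(316, 194) [  0  15 101]
(380, 196) [  5  15 100]
(185, 215) [ 13 165  82]
(460, 233) [13 18 97]
(430, 243) [20 16 95]
(412, 243) [ 15  28 108]
(110, 252) [10 12 66]
small None
slim None
wide None
flat None
[ 0.5423 -0.3362  0.172 ]
[ 0.5301 -0.3392  0.03  ] [0.5386 0.4824 0.085 ] [ 0.6099 -0.5371  0.045 ]
```

View pics/topz.png

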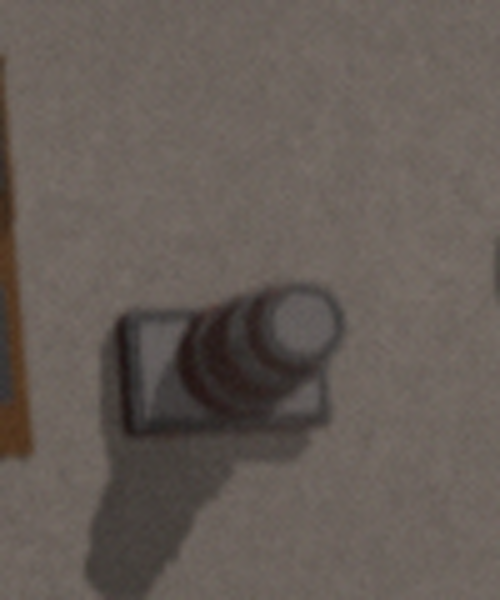

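The crop shows the small can's top disc at about (460.2,235), the stack below it, and the tin with its long side nearly along the columns.

```bash
python3 - <<'E'
from h import *
f=cv2.imread('pics/top0.png'); c=optics.calibration('top')
hsv=cv2.cvtColor(cv2.GaussianBlur(f,(3,3),0),cv2.COLOR_BGR2HSV)
g=(hsv[...,1]<75)&(hsv[...,2]<72)
lid=(hsv[...,1]<60)&(hsv[...,2]>78)
S=dict(small=((195,239),(190,197),.038),slim=((254,256),(249,211),.065),wide=((319,237),(316,194),.048),flat=((382,239),(380,196),.033))
for n,(p,s,h) in S.items():
    b=blob(g,p,12); l=blob(lid,s,12)
    if b is None: print(n,None);continue
    P=ray(c,b[0],.003)
    box=[ray(c,q,.003)[:2] for q in cv2.boxPoints(cv2.minAreaRect(b[2]))]
    e=[np.linalg.norm(box[i]-box[i-1]) for i in (1,2)]
    print(n,b[0],b[1],P[:2],np.array(e), 'edge',np.degrees(np.arctan2(*(box[1]-box[0])[::-1])))
    if l:
        Q=ray(c,l[0],h); d=Q-P; print('  sample',Q[:2],l[1],np.hypot(*d[:2]),np.degrees(np.arctan2(d[1],d[0])))
# tin corners in crop coords (edges of the lid)
for q in [(133,312),(326,424),(326,318),(137,432)]: print(ray(c,(400+q[0]/5,170+q[1]/5),.03))
print('small top',ray(c,(460.2,234.9),.172))
E
```

```text
small [195.2174 238.1159] 128.0 [0.5677 0.3235] [0.0336 0.0346] edge -45.27304858046468
  sample [0.6774 0.3343] 61.0 0.11025561473001554 5.622249672003448
slim [253.8605 255.509 ] 221.0 [0.5174 0.1676] [0.0467 0.0436] edge -45.76196770657755
wide [319.9709 237.0414] 326.0 [ 0.5625 -0.0089] [0.0534 0.0537] edge -91.38900962242866
flat [381.6385 239.5695] 835.0 [ 0.5518 -0.1728] [0.1026 0.0629] edge -86.9471832580978
[ 0.5645 -0.2877  0.03  ]
[ 0.5034 -0.385   0.03  ]
[ 0.5589 -0.3882  0.03  ]
[ 0.5016 -0.2867  0.03  ]
small top [ 0.5378 -0.3365  0.172 ]
```

Call:
apply_moves:
  delta_pos:
    - [0,0,0]
    - [0,0,0]
    - [0,0,0]
    - [0,0,0]
    - [0,0,0]
  angular:
    - [0,0,0.14]
    - [0,0,0.14]
    - [0,0,0.14]
    - [0,0,0.14]
    - [0,0,0.14]
  grip: [100,100,100,100,100]

```text
t: 0.6
ee_pos: [0.2738, 0.5615, 0.2603]
orientation: [[0.917, 0.4, -0.0], [0.4, -0.917, -0.001], [-0.001, 0.001, -1.0]]
wrist_force: [0.3, 0.0, 0.4]
opening: 1.001
```

Call:
apply_moves:
  delta_pos:
    - [0,0,0]
    - [0,0,0]
    - [0,0,0]
    - [0.02,0.04,0]
    - [0.02,0.04,0]
  angular:
    - [0,0,0.14]
    - [0,0,0.14]
    - [0,0,0.137]
    - [0,0,0]
    - [0,0,0]
  grip: [100,100,100,100,100]

```text
t: 1.1
ee_pos: [0.3131, 0.4817, 0.26]
orientation: [[1.0, 0.004, -0.0], [0.004, -1.0, -0.0], [-0.0, 0.0, -1.0]]
wrist_force: [1.4, -0.9, 0.2]
opening: 0.997
```

Call:
apply_moves:
  delta_pos:
    - [0.03,0.035,-0.01]
    - [0.03,0.035,-0.01]
    - [0.03,0.035,-0.01]
    - [0.03,0.035,-0.01]
    - [0.03,0.035,-0.01]
  angular:
    - [0,0,0]
    - [0,0,0]
    - [0,0,0]
    - [0,0,0]
    - [0,0,0]
  grip: [100,100,100,100,100]

```text
t: 1.6
ee_pos: [0.4647, 0.3051, 0.3109]
orientation: [[1.0, 0.0, -0.001], [0.0, -1.0, -0.0], [-0.001, 0.0, -1.0]]
wrist_force: [0.7, 0.5, -0.8]
opening: 1.001
```

Call:
apply_moves:
  delta_pos:
    - [0.02,0.035,-0.02]
    - [0.015,0.03,-0.02]
    - [0,0,0]
    - [0,0,0]
  angular:
    - [0,0,0]
    - [0,0,0]
    - [0,0,0]
    - [0,0,0]
  grip: [100,100,100,100]

```text
t: 2.0
ee_pos: [0.4991, 0.2413, 0.3508]
orientation: [[1.0, -0.002, -0.0], [-0.002, -1.0, 0.001], [-0.0, -0.001, -1.0]]
wrist_force: [-0.7, 0.8, -0.1]
opening: 0.998
```

```bash
python3 - <<'E'
from h import *
c=optics.calibration('wrist'); o=bot.get_obs(); print(o['ee_pos'])
f=optics.grab_frame('wrist'); cv2.imwrite('pics/w1.png',f[:,:,::-1])
M=c['world_to_cam']; print('campos',-M[:3,:3].T@M[:3,3]); print(M[:3,:3]); print(c['mtx'][0],c.keys())
E
```

```text
[0.4991 0.2413 0.3508]
campos [0.4994 0.325  0.4749]
[[ 1.     -0.002   0.0004]
 [ 0.002   0.9471 -0.3208]
 [ 0.0003  0.3208  0.9471]]
[340.412    0.     318.8368] dict_keys(['mtx', 'world_to_cam'])
```

View pics/w1.png

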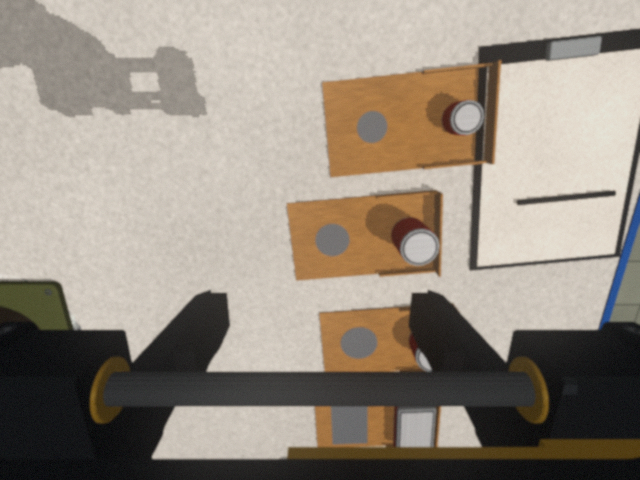

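The wrist picture shows clear footprints at (371,127) small, (332,239) slim and (358,342) wide, plus part of the flat one at (350,424).

```bash
python3 - <<'E'
from h import *
f=cv2.imread('pics/w1.png'); c=optics.calibration('wrist')
hsv=cv2.cvtColor(f,cv2.COLOR_BGR2HSV)
g=(hsv[...,1]<60)&(hsv[...,2]<150)
for n,p in dict(small=(371,127),slim=(332,239),wide=(358,342),flat=(350,424)).items():
    print(n,hsv[p[1],p[0]],end=' '); b=blob(g,p,12)
    if b is None: print(n,None);continue
    print(n,b[0],b[1],ray(c,b[0],.003)[:2], 'diam',2*np.sqrt(cv2.contourArea(np.array([ray(c,q[0],.003)[:2] for q in b[2]],np.float32))/np.pi))
E
```

```text
small [  8   9 119] small [371.7067 126.493 ] 658.5 [0.5672 0.3265] diam 0.03693675622949288
slim [150   2 115] slim [331.8826 239.4071] 765.5 [0.517  0.1706] diam 0.046714300944426274
wide [  8   9 115] wide [358.485  342.3835] 800.0 [ 0.5625 -0.0055] diam 0.05613158013470906
flat [  0   2 109] flat None
```

Call:
apply_moves:
  delta_pos:
    - [0,0.05,0]
    - [0,0.05,0]
    - [0,0.05,0]
    - [0,0.05,0]
    - [0,0.05,0]
  angular:
    - [0,0,0]
    - [0,0,0]
    - [0,0,0]
    - [0,0,0]
    - [0,0,0]
  grip: [100,100,100,100,100]

```text
t: 2.55
ee_pos: [0.4982, -0.0078, 0.3498]
orientation: [[1.0, 0.004, -0.002], [0.004, -1.0, 0.001], [-0.002, -0.001, -1.0]]
wrist_force: [0.8, -0.0, 0.0]
opening: 0.999
```

Call:
apply_moves:
  delta_pos:
    - [0.01,0.05,0]
    - [0.01,0.05,0]
    - [0.01,0.05,0]
    - [0.01,0.04,0]
    - [0,0,0]
  angular:
    - [0,0,0]
    - [0,0,0]
    - [0,0,0]
    - [0,0,0]
    - [0,0,0]
  grip: [100,100,100,100,100]

```text
t: 3.05
ee_pos: [0.5384, -0.2004, 0.3495]
orientation: [[1.0, -0.006, -0.001], [-0.006, -1.0, -0.003], [-0.001, 0.003, -1.0]]
wrist_force: [-1.0, -0.1, -0.0]
opening: 1.0
```

Call:
apply_moves:
  delta_pos:
    - [0,0.045,0]
    - [0,0.045,0]
    - [0,0,0]
    - [0,0,0]
  angular:
    - [0,0,0]
    - [0,0,0]
    - [0,0,0]
    - [0,0,0]
  grip: [100,100,100,100]

```text
t: 3.45
ee_pos: [0.5386, -0.2838, 0.3494]
orientation: [[1.0, 0.001, -0.002], [0.001, -1.0, 0.002], [-0.002, -0.002, -1.0]]
wrist_force: [0.2, 0.7, -0.2]
opening: 0.999
```

```bash
python3 - <<'E'
from h import *
c=optics.calibration('wrist'); o=bot.get_obs(); print(o['ee_pos'])
f=optics.grab_frame('wrist'); cv2.imwrite('pics/w2.png',f[:,:,::-1])
E
```

```text
[ 0.5386 -0.2838  0.3494]
```

View pics/w2.png

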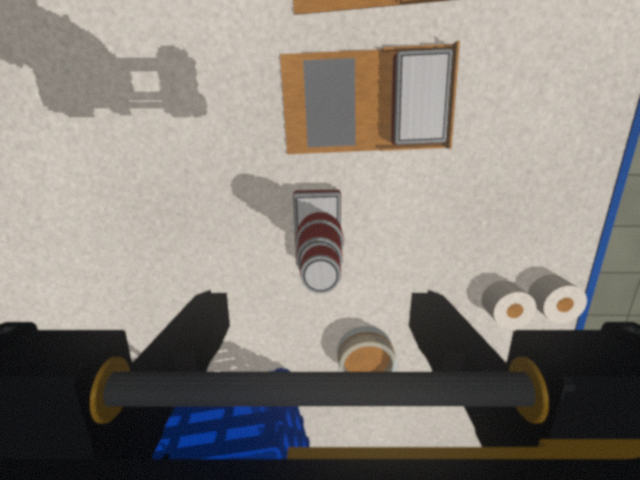

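The wrist picture shows the small can's top at about (320,274), the flat footprint at about (330,102), and the tape roll at (366,350), which is well clear.

```bash
python3 - <<'E'
from h import *
f=cv2.imread('pics/w2.png'); c=optics.calibration('wrist')
hsv=cv2.cvtColor(f,cv2.COLOR_BGR2HSV)
g=(hsv[...,1]<60)&(hsv[...,2]<140)
b=blob(g,(330,102),12); P=np.array([ray(c,q[0],.003)[:2] for q in b[2]],np.float32)*1000
r=cv2.minAreaRect(P); print('flat',ray(c,b[0],.003)[:2],r)
print(hsv[274,320],hsv[286,320],hsv[255,320])
for t in (150,165,175):
    b=blob((hsv[...,1]<50)&(hsv[...,2]>t),(320,274),12)
    if b is not None: print(t,b[0],b[1],ray(c,b[0],.172))
print(ray(c,(320,274),.172))
E
```

```text
flat [ 0.5529 -0.1675] ((552.7477416992188, -170.03851318359375), (62.69411849975586, 103.17202758789062), 2.3711612224578857)
[ 24   7 174] [ 12   7 176] [177  25  93]
[ 0.5404 -0.3332  0.172 ]
```

Call:
apply_moves:
  delta_pos:
    - [0.001,0.026,0.03]
    - [0,0.025,0.03]
    - [0,0,0.03]
    - [0,0,0.03]
    - [0,0,0.03]
  angular:
    - [0,0,0]
    - [0,0,0]
    - [0,0,0]
    - [0,0,0]
    - [0,0,0]
  grip: [66,66,66,66,66]
  squeeze: 10

```text
t: 4.0
ee_pos: [0.5406, -0.3328, 0.1993]
orientation: [[1.0, 0.004, 0.0], [0.004, -1.0, 0.002], [0.0, -0.002, -1.0]]
wrist_force: [0.2, -0.0, -0.1]
opening: 0.658
```

Call:
apply_moves:
  delta_pos:
    - [0,0,0.02]
    - [0,0,0.015]
    - [0,0,0]
    - [0,0,0]
    - [0,0,0]
  angular:
    - [0,0,0]
    - [0,0,0]
    - [0,0,0]
    - [0,0,0]
    - [0,0,0]
  grip: [66,66,66,66,60]

```text
t: 4.5
ee_pos: [0.5405, -0.3355, 0.1668]
orientation: [[1.0, 0.002, 0.002], [0.002, -1.0, -0.0], [0.002, 0.0, -1.0]]
wrist_force: [-0.0, 0.8, -0.5]
opening: 0.606
```

```bash
python3 - <<'E'
from h import *
c=optics.calibration('wrist'); o=bot.get_obs(); print(o['ee_pos'])
f=optics.grab_frame('wrist'); cv2.imwrite('pics/w3.png',f[:,:,::-1])
p=o['ee_pos']; print(proj(c,[p[0],p[1],.172]))
E
```

```text
[ 0.5405 -0.3355  0.1668]
[318.3419 342.2709]
```

View pics/w3.png

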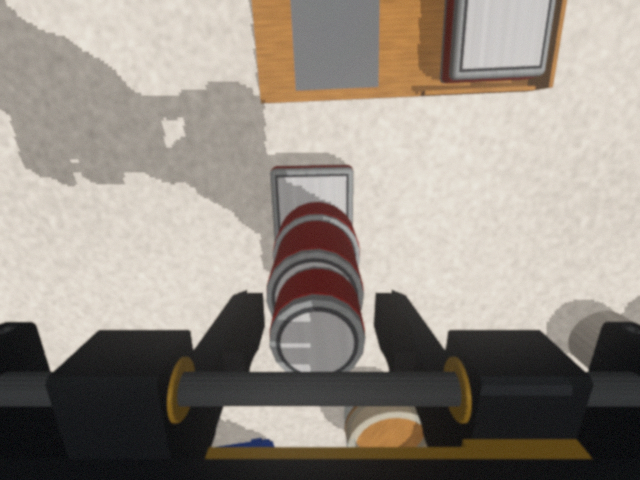

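The can's top is centred at (317,341) between the pads, which matches the TCP projection at (318,342). Closing now.

Call:
apply_moves:
  delta_pos:
    - [0,0,0.003]
    - [0,0,0]
    - [0,0,0]
    - [0,0,0]
    - [0,0,0]
  angular:
    - [0,0,0]
    - [0,0,0]
    - [0,0,0]
    - [0,0,0]
    - [0,0,0]
  grip: [55,50,47,43,38]

```text
t: 5.05
ee_pos: [0.5395, -0.3364, 0.1628]
orientation: [[1.0, -0.0, 0.0], [-0.0, -1.0, 0.0], [0.0, -0.0, -1.0]]
wrist_force: [-0.4, 0.4, 0.7]
opening: 0.448
```

Call:
apply_moves:
  delta_pos:
    - [0,0,0]
    - [0,0,0]
    - [0,0,-0.01]
    - [0,0,-0.02]
    - [0,0,-0.03]
  angular:
    - [0,0,0]
    - [0,0,0]
    - [0,0,0]
    - [0,0,0]
    - [0,0,0]
  grip: [20,20,20,20,20]

```text
t: 5.55
ee_pos: [0.5384, -0.3356, 0.2222]
orientation: [[1.0, 0.0, -0.003], [0.0, -1.0, 0.002], [-0.003, -0.002, -1.0]]
wrist_force: [1.0, -1.6, -0.5]
opening: 0.454
```

Call:
apply_moves:
  delta_pos:
    - [0,-0.03,-0.02]
    - [0.003,-0.045,-0.01]
    - [0.003,-0.045,0]
    - [0.003,-0.045,0]
    - [0.003,-0.045,0]
  angular:
    - [0,0,0]
    - [0,0,0]
    - [0,0,0]
    - [0,0,0]
    - [0,0,0]
  grip: [20,20,20,20,20]

```text
t: 6.05
ee_pos: [0.5514, -0.1246, 0.2535]
orientation: [[1.0, -0.0, 0.001], [-0.0, -1.0, 0.0], [0.001, -0.0, -1.0]]
wrist_force: [1.4, -0.6, -0.9]
opening: 0.452
```

Call:
apply_moves:
  delta_pos:
    - [0.003,-0.045,0]
    - [0.003,-0.045,0]
    - [0.003,-0.045,0]
    - [0.003,-0.045,0]
    - [0.003,-0.045,0]
  angular:
    - [0,0,0]
    - [0,0,0]
    - [0,0,0]
    - [0,0,0]
    - [0,0,0]
  grip: [20,20,20,20,20]

```text
t: 6.55
ee_pos: [0.5663, 0.1006, 0.2534]
orientation: [[1.0, 0.0, 0.0], [0.0, -1.0, 0.0], [0.0, -0.0, -1.0]]
wrist_force: [0.9, -0.3, -0.9]
opening: 0.45
```

Call:
apply_moves:
  delta_pos:
    - [0.001,-0.045,0]
    - [0,-0.045,0]
    - [0,-0.045,0.02]
    - [0,-0.02,0.02]
    - [0,-0.02,0.02]
  angular:
    - [0,0,0]
    - [0,0,0]
    - [0,0,0]
    - [0,0,0]
    - [0,0,0]
  grip: [20,20,20,20,20]

```text
t: 7.05
ee_pos: [0.5669, 0.2761, 0.1925]
orientation: [[1.0, 0.002, 0.0], [0.002, -1.0, 0.001], [0.0, -0.001, -1.0]]
wrist_force: [-1.3, -0.8, 0.3]
opening: 0.45
```

Call:
apply_moves:
  delta_pos:
    - [0,0,0]
    - [0,0,0]
    - [0,0,0]
  angular:
    - [0,0,0]
    - [0,0,0]
    - [0,0,0]
  grip: [20,20,20]

```text
t: 7.35
ee_pos: [0.5685, 0.2717, 0.1942]
orientation: [[1.0, -0.003, 0.002], [-0.003, -1.0, -0.001], [0.002, 0.001, -1.0]]
wrist_force: [-0.1, -0.6, -0.7]
opening: 0.452
```

```bash
python3 - <<'E'
from h import *
c=optics.calibration('wrist'); o=bot.get_obs(); print(o['ee_pos'],o['opening'])
f=optics.grab_frame('wrist'); cv2.imwrite('pics/w4.png',f[:,:,::-1])
print('footprint at',proj(c,[.5673,.325,.003]))
print(todelta([.5673,.325,.031]))
E
```

```text
[0.5685 0.2717 0.1942] 0.4519598996465289
footprint at [316.507  161.8304]
[-0.0019 -0.0533  0.1633]
```

View pics/w4.png

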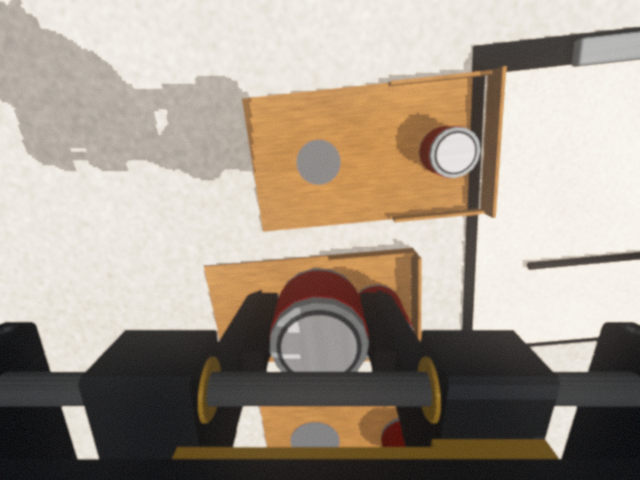

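The footprint sits at (318.5,161.5), within 2 px of the prediction, and the can is held upright. Moving over it and going down.

Call:
apply_moves:
  delta_pos:
    - [-0.001,-0.027,0.02]
    - [0,-0.026,0.03]
    - [0,0,0.04]
    - [0,0,0.03]
    - [0,0,0.02]
  angular:
    - [0,0,0]
    - [0,0,0]
    - [0,0,0]
    - [0,0,0]
    - [0,0,0]
  grip: [20,20,20,20,20]

```text
t: 7.9
ee_pos: [0.5664, 0.3251, 0.0515]
orientation: [[1.0, -0.001, -0.001], [-0.001, -1.0, -0.001], [-0.001, 0.001, -1.0]]
wrist_force: [-0.1, -0.3, -1.0]
opening: 0.451
```

Call:
apply_moves:
  delta_pos:
    - [0,0,0.01]
    - [0,0,0.006]
    - [0,0,0.003]
    - [0,0,0]
    - [0,0,0]
  angular:
    - [0,0,0]
    - [0,0,0]
    - [0,0,0]
    - [0,0,0]
    - [0,0,0]
  grip: [20,20,20,20,20]

```text
t: 8.4
ee_pos: [0.5671, 0.327, 0.0348]
orientation: [[1.0, -0.0, 0.002], [-0.0, -1.0, 0.001], [0.002, -0.001, -1.0]]
wrist_force: [-0.4, -0.5, -0.5]
opening: 0.453
```

```bash
python3 - <<'E'
from h import *
for i in range(4):
    o=bot.get_obs(); print(o['ee_pos'],o['wrist_force'])
    if i<3: optics.grab_frame('wrist')
E
```

```text
[0.5671 0.327  0.0348] [-0.3525 -0.4591 -0.5435]
[0.567  0.327  0.0348] [-0.391   0.3835 -1.26  ]
[0.5669 0.327  0.0346] [-0.473  -0.0462 -0.0755]
[0.5668 0.327  0.0345] [-0.3127  1.0047  0.632 ]
```

Call:
apply_moves:
  delta_pos:
    - [0.001,0.002,0.002]
    - [0,0,0.001]
    - [0,0,0.001]
    - [0,0,0]
  angular:
    - [0,0,0]
    - [0,0,0]
    - [0,0,0]
    - [0,0,0]
  grip: [20,20,20,20]

```text
t: 8.95
ee_pos: [0.5673, 0.3246, 0.0295]
orientation: [[1.0, -0.0, -0.0], [-0.0, -1.0, -0.0], [-0.0, 0.0, -1.0]]
wrist_force: [-0.1, 0.6, -0.9]
opening: 0.452
```

Call:
apply_moves:
  delta_pos:
    - [0,0,0.001]
    - [0,0,0]
  angular:
    - [0,0,0]
    - [0,0,0]
  grip: [20,20]

```text
t: 9.15
ee_pos: [0.5674, 0.3248, 0.0288]
orientation: [[1.0, 0.0, 0.0], [0.0, -1.0, 0.0], [0.0, -0.0, -1.0]]
wrist_force: [-0.3, -0.2, 0.5]
opening: 0.45
```

Call:
apply_moves:
  delta_pos:
    - [0,0,0.001]
    - [0,0,0]
    - [0,0,0]
  angular:
    - [0,0,0]
    - [0,0,0]
    - [0,0,0]
  grip: [20,20,20]

```text
t: 9.45
ee_pos: [0.5674, 0.3248, 0.0287]
orientation: [[1.0, -0.0, 0.0], [-0.0, -1.0, 0.0], [0.0, -0.0, -1.0]]
wrist_force: [-1.5, -0.9, 7.5]
opening: 0.449
```

Firm contact at 7.5 N with the TCP at 0.0287. Easing off, releasing and going up.

Call:
apply_moves:
  delta_pos:
    - [0,0,-0.001]
    - [0,0,0]
    - [0,0,0]
    - [0,0,0]
    - [0,0,0]
  angular:
    - [0,0,0]
    - [0,0,0]
    - [0,0,0]
    - [0,0,0]
    - [0,0,0]
  grip: [20,47,52,60,66]

```text
t: 9.95
ee_pos: [0.5674, 0.3247, 0.0286]
orientation: [[1.0, 0.0, -0.0], [0.0, -1.0, -0.0], [-0.0, 0.0, -1.0]]
wrist_force: [-1.1, 0.3, -0.2]
opening: 0.65
```

Call:
apply_moves:
  delta_pos:
    - [0,0,0]
    - [0,0,-0.02]
    - [0,0,-0.04]
    - [0,0,-0.05]
    - [0,0.02,-0.05]
  angular:
    - [0,0,0]
    - [0,0,0]
    - [0,0,0]
    - [0,0,0]
    - [0,0,0]
  grip: [66,66,66,66,66]

```text
t: 10.45
ee_pos: [0.5666, 0.3094, 0.1867]
orientation: [[1.0, 0.004, -0.0], [0.004, -1.0, 0.003], [-0.0, -0.003, -1.0]]
wrist_force: [1.0, 0.5, 1.3]
opening: 0.659
```

Call:
apply_moves:
  delta_pos:
    - [0,0.04,-0.02]
    - [0,0.04,0]
    - [0,0.02,0]
    - [0,0,0]
  angular:
    - [0,0,0]
    - [0,0,0]
    - [0,0,0]
    - [0,0,0]
  grip: [66,66,66,66]

```text
t: 10.85
ee_pos: [0.5679, 0.2013, 0.2058]
orientation: [[1.0, -0.006, 0.0], [-0.006, -1.0, -0.003], [0.0, 0.003, -1.0]]
wrist_force: [-0.2, -1.4, 0.5]
opening: 0.661
```

```bash
cat > check.py <<'E'
from h import *
import sys
name,x,y,h,out=sys.argv[1],*map(float,sys.argv[2:5]),sys.argv[5]
c=optics.calibration(name); f=optics.grab_frame(name)[:,:,::-1].copy(); cv2.imwrite(out,f)
hsv=cv2.cvtColor(f,cv2.COLOR_BGR2HSV); p=proj(c,[x,y,h]); print(bot.get_obs()['ee_pos'],'expect top at px',p)
for t in (130,150,170,185):
    b=blob((hsv[...,1]<50)&(hsv[...,2]>t),p,20,100)
    if b is not None: print(t,b[0],b[1],ray(c,b[0],h))
E
python3 check.py wrist .5677 .325 .038 pics/w5.png
```

```text
[0.5677 0.2046 0.2055] expect top at px [317.0164  71.2695]
130 [316.8618  70.2213] 2131.5 [0.5676 0.3257 0.038 ]
150 [317.0047  70.0627] 2109.5 [0.5677 0.3258 0.038 ]
170 [316.9921  70.0632] 1238.5 [0.5677 0.3258 0.038 ]
185 [316.9959  70.0994] 1175.5 [0.5677 0.3258 0.038 ]
```

View pics/w5.png

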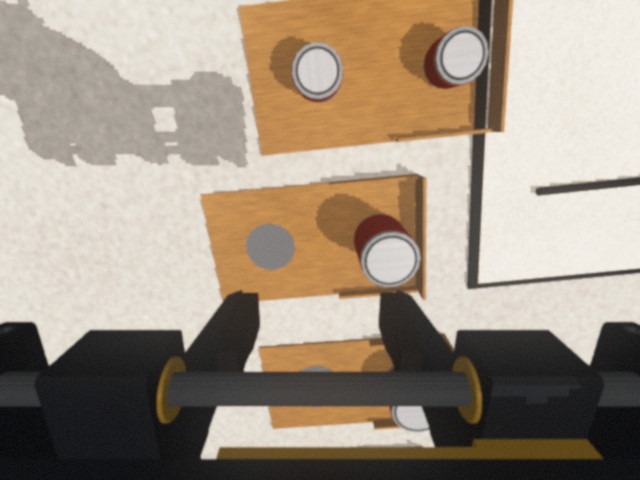

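The small can stands at (317,70) px, which is (0.5677,0.3258) and about 1 mm from its footprint centre. Next is the slim can.

Call:
apply_moves:
  delta_pos:
    - [-0.005,0.045,-0.02]
    - [-0.005,0.045,-0.025]
    - [-0.005,0.045,0]
    - [-0.005,0.045,0]
    - [-0.005,0.045,0]
  angular:
    - [0,0,0]
    - [0,0,0]
    - [0,0,0]
    - [0,0,0]
    - [0,0,0]
  grip: [80,80,80,80,80]

```text
t: 11.4
ee_pos: [0.5431, -0.0165, 0.2494]
orientation: [[1.0, 0.004, 0.001], [0.004, -1.0, 0.001], [0.001, -0.001, -1.0]]
wrist_force: [0.1, 0.1, -0.5]
opening: 0.804
```

Call:
apply_moves:
  delta_pos:
    - [-0.004,0.045,0]
    - [0,0.045,0]
    - [0,0.045,0]
    - [0,0.045,0]
    - [0,0.045,0]
  angular:
    - [0,0,0]
    - [0,0,0]
    - [0,0,0]
    - [0,0,0]
    - [0,0,0]
  grip: [80,80,80,80,80]

```text
t: 11.9
ee_pos: [0.5401, -0.242, 0.2491]
orientation: [[1.0, 0.003, 0.001], [0.003, -1.0, 0.001], [0.001, -0.001, -1.0]]
wrist_force: [0.1, -0.1, 0.1]
opening: 0.798
```

Call:
apply_moves:
  delta_pos:
    - [0,0.045,0]
    - [0,0,0]
    - [0,0,0]
  angular:
    - [0,0,0]
    - [0,0,0]
    - [0,0,0]
  grip: [80,80,80]

```text
t: 12.2
ee_pos: [0.5395, -0.2869, 0.2487]
orientation: [[1.0, -0.0, 0.0], [-0.0, -1.0, 0.001], [0.0, -0.001, -1.0]]
wrist_force: [0.5, 0.1, -0.1]
opening: 0.8
```

```bash
python3 check.py wrist .539 -.335 .137 pics/w6.png; python3 - <<'E'
from h import *
f=cv2.imread('pics/w6.png'); 
cv2.imwrite('pics/w6c.png',f[150:350,220:420].repeat(2,0).repeat(2,1))
E
```

```text
[ 0.5398 -0.2852  0.2488] expect top at px [317.8165 305.0738]
```

View pics/w6c.png

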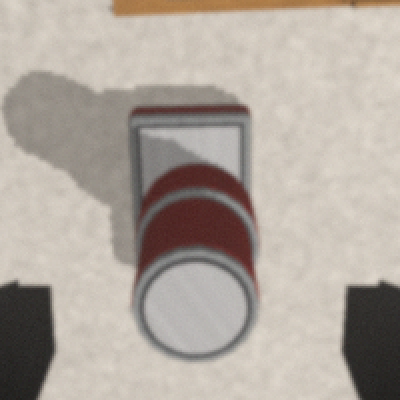

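The slim can's rim spans (287–349, 275–330) px, centred at (318,302.5), which gives about (0.539,-0.3335). The stack is standing straight.

Call:
apply_moves:
  delta_pos:
    - [-0.001,0.024,0.02]
    - [0,0.024,0.03]
    - [0,0,0.03]
    - [0,0,0.03]
    - [0,0,0.02]
  angular:
    - [0,0,0]
    - [0,0,0]
    - [0,0,0]
    - [0,0,0]
    - [0,0,0]
  grip: [80,80,80,80,80]
  squeeze: 15

```text
t: 12.75
ee_pos: [0.5384, -0.3314, 0.117]
orientation: [[1.0, 0.004, -0.001], [0.004, -1.0, 0.004], [-0.001, -0.004, -1.0]]
wrist_force: [-0.7, -0.1, -0.2]
opening: 0.801
```

Call:
apply_moves:
  delta_pos:
    - [0,0,0.01]
    - [0,0,0]
    - [0,0,0]
    - [0,0,0]
    - [0,0,0]
  angular:
    - [0,0,0]
    - [0,0,0]
    - [0,0,0]
    - [0,0,0]
    - [0,0,0]
  grip: [80,75,68,63,60]

```text
t: 13.25
ee_pos: [0.5383, -0.3356, 0.1105]
orientation: [[1.0, 0.0, 0.002], [0.0, -1.0, -0.001], [0.002, 0.001, -1.0]]
wrist_force: [-0.5, 0.3, 0.3]
opening: 0.605
```

Call:
apply_moves:
  delta_pos:
    - [0,0,0]
    - [0,0,0]
    - [0,0,0]
    - [0,0,0]
  angular:
    - [0,0,0]
    - [0,0,0]
    - [0,0,0]
    - [0,0,0]
  grip: [57,54,40,30]

```text
t: 13.65
ee_pos: [0.5384, -0.3356, 0.1101]
orientation: [[1.0, 0.0, 0.002], [0.0, -1.0, -0.001], [0.002, 0.001, -1.0]]
wrist_force: [0.4, -0.4, 5.3]
opening: 0.563
```

Call:
apply_moves:
  delta_pos:
    - [0,0,-0.005]
    - [0,0,-0.015]
    - [0,0,-0.03]
    - [0,0,-0.04]
    - [0,-0.02,-0.04]
  angular:
    - [0,0,0]
    - [0,0,0]
    - [0,0,0]
    - [0,0,0]
    - [0,0,0]
  grip: [30,30,30,30,30]

```text
t: 14.15
ee_pos: [0.536, -0.3186, 0.2411]
orientation: [[1.0, -0.005, -0.001], [-0.005, -1.0, -0.003], [-0.001, 0.003, -1.0]]
wrist_force: [0.7, -0.5, -1.0]
opening: 0.563
```

Call:
apply_moves:
  delta_pos:
    - [-0.004,-0.04,-0.01]
    - [-0.004,-0.045,0]
    - [-0.004,-0.045,0]
    - [-0.004,-0.045,0]
    - [-0.004,-0.045,0]
  angular:
    - [0,0,0]
    - [0,0,0]
    - [0,0,0]
    - [0,0,0]
    - [0,0,0]
  grip: [30,30,30,30,30]

```text
t: 14.65
ee_pos: [0.5169, -0.0938, 0.2501]
orientation: [[1.0, -0.0, 0.0], [-0.0, -1.0, 0.0], [0.0, -0.0, -1.0]]
wrist_force: [0.1, 0.9, -1.1]
opening: 0.563
```

Call:
apply_moves:
  delta_pos:
    - [-0.001,-0.045,0]
    - [0,-0.045,0]
    - [0,-0.045,0.02]
    - [0,-0.04,0.02]
    - [0,-0.03,0]
  angular:
    - [0,0,0]
    - [0,0,0]
    - [0,0,0]
    - [0,0,0]
    - [0,0,0]
  grip: [30,30,30,30,30]

```text
t: 15.15
ee_pos: [0.5145, 0.1126, 0.2079]
orientation: [[1.0, 0.003, -0.004], [0.003, -1.0, 0.0], [-0.004, -0.0, -1.0]]
wrist_force: [0.3, -0.0, -1.7]
opening: 0.561
```

Call:
apply_moves:
  delta_pos:
    - [0,0,0]
    - [0,0,0]
    - [0,0,0]
  angular:
    - [0,0,0]
    - [0,0,0]
    - [0,0,0]
  grip: [30,30,30]

```text
t: 15.45
ee_pos: [0.5167, 0.108, 0.2099]
orientation: [[1.0, -0.002, 0.001], [-0.002, -1.0, -0.001], [0.001, 0.001, -1.0]]
wrist_force: [0.7, 0.1, -1.8]
opening: 0.562
```

```bash
cat > foot.py <<'E'
from h import *
import sys
x,y=map(float,sys.argv[1:3])
c=optics.calibration('wrist'); o=bot.get_obs(); f=optics.grab_frame('wrist')[:,:,::-1].copy(); cv2.imwrite(sys.argv[3],f)
hsv=cv2.cvtColor(f,cv2.COLOR_BGR2HSV); p=proj(c,[x,y,.003]); b=blob((hsv[...,1]<60)&(hsv[...,2]<150),p,25,100)
print(o['ee_pos'],o['opening'],'expect',p)
if b is not None:
    P=np.array([ray(c,q[0],.003)[:2] for q in b[2]],np.float32)*1000
    print('seen',b[0],ray(c,b[0],.003),cv2.minAreaRect(P),cv2.minEnclosingCircle(P))
E
python3 foot.py .517 .17 pics/w7.png
```

```text
[0.5167 0.108  0.2099] 0.5624638809307586 expect [318.5434 150.6268]
seen [319.9964 151.4175] [0.5184 0.1693 0.003 ] ((518.3142700195312, 168.67335510253906), (46.47087097167969, 45.96189498901367), 25.152462005615234) ((518.3604736328125, 168.6226348876953), 23.599031448364258)
```

Call:
apply_moves:
  delta_pos:
    - [0.001,-0.03,0.01]
    - [0,-0.031,0.03]
    - [0,0,0.04]
    - [0,0,0.04]
    - [0,0,0.025]
  angular:
    - [0,0,0]
    - [0,0,0]
    - [0,0,0]
    - [0,0,0]
    - [0,0,0]
  grip: [30,30,30,30,30]

```text
t: 16.0
ee_pos: [0.517, 0.169, 0.0623]
orientation: [[1.0, -0.002, -0.002], [-0.002, -1.0, -0.001], [-0.002, 0.001, -1.0]]
wrist_force: [-0.1, -0.6, -1.6]
opening: 0.563
```

Call:
apply_moves:
  delta_pos:
    - [0,0,0.01]
    - [0,0,0.006]
    - [0,0,0.003]
    - [0,0,0]
    - [0,0,0]
  angular:
    - [0,0,0]
    - [0,0,0]
    - [0,0,0]
    - [0,0,0]
    - [0,0,0]
  grip: [30,30,30,30,30]

```text
t: 16.5
ee_pos: [0.5183, 0.1708, 0.0464]
orientation: [[1.0, -0.0, 0.002], [-0.0, -1.0, 0.001], [0.002, -0.001, -1.0]]
wrist_force: [-0.4, 0.6, -1.3]
opening: 0.568
```

Call:
apply_moves:
  delta_pos:
    - [0,0.002,0.002]
    - [0,0,0.002]
    - [0,0,0.001]
    - [0,0,0]
    - [0,0,0]
  angular:
    - [0,0,0]
    - [0,0,0]
    - [0,0,0]
    - [0,0,0]
    - [0,0,0]
  grip: [30,30,30,30,30]

```text
t: 17.0
ee_pos: [0.5176, 0.1687, 0.0403]
orientation: [[1.0, 0.0, -0.0], [0.0, -1.0, 0.0], [-0.0, -0.0, -1.0]]
wrist_force: [-0.1, -0.5, -1.8]
opening: 0.561
```

Call:
apply_moves:
  delta_pos:
    - [0,0,0.001]
    - [0,0,0]
  angular:
    - [0,0,0]
    - [0,0,0]
  grip: [30,30]

```text
t: 17.2
ee_pos: [0.5175, 0.1687, 0.0392]
orientation: [[1.0, 0.0, -0.0], [0.0, -1.0, 0.0], [-0.0, -0.0, -1.0]]
wrist_force: [-0.6, 0.7, -1.7]
opening: 0.564
```

Call:
apply_moves:
  delta_pos:
    - [0,0,0.001]
    - [0,0,0]
  angular:
    - [0,0,0]
    - [0,0,0]
  grip: [30,30]

```text
t: 17.4
ee_pos: [0.5176, 0.1687, 0.0382]
orientation: [[1.0, 0.0, -0.0], [0.0, -1.0, 0.0], [-0.0, -0.0, -1.0]]
wrist_force: [0.3, -0.7, -1.2]
opening: 0.56
```

Call:
apply_moves:
  delta_pos:
    - [0,0,0.0005]
    - [0,0,0]
  angular:
    - [0,0,0]
    - [0,0,0]
  grip: [30,30]

```text
t: 17.6
ee_pos: [0.5176, 0.1687, 0.0381]
orientation: [[1.0, -0.0, 0.0], [-0.0, -1.0, 0.0], [0.0, -0.0, -1.0]]
wrist_force: [-0.8, -0.7, 3.2]
opening: 0.563
```

Contact at 3.2 N. Releasing, going up, and checking from a short way off.

Call:
apply_moves:
  delta_pos:
    - [0,0,0]
    - [0,0,0]
    - [0,0,0]
    - [0,0,0]
    - [0,0,0]
  angular:
    - [0,0,0]
    - [0,0,0]
    - [0,0,0]
    - [0,0,0]
    - [0,0,0]
  grip: [57,60,65,72,78]

```text
t: 18.1
ee_pos: [0.5176, 0.1686, 0.0378]
orientation: [[1.0, 0.0, 0.0], [0.0, -1.0, 0.0], [0.0, -0.0, -1.0]]
wrist_force: [-0.2, 0.4, -0.0]
opening: 0.775
```

Call:
apply_moves:
  delta_pos:
    - [0,0,-0.01]
    - [0,0,-0.03]
    - [0,0,-0.04]
    - [0,0,-0.05]
    - [0,0.01,-0.04]
  angular:
    - [0,0,0]
    - [0,0,0]
    - [0,0,0]
    - [0,0,0]
    - [0,0,0]
  grip: [78,78,78,78,78]

```text
t: 18.6
ee_pos: [0.5177, 0.1601, 0.2108]
orientation: [[1.0, 0.002, 0.002], [0.002, -1.0, 0.002], [0.002, -0.002, -1.0]]
wrist_force: [0.8, 0.1, -0.1]
opening: 0.78
```

Call:
apply_moves:
  delta_pos:
    - [0.005,0.04,-0.04]
    - [0.005,0.04,0]
    - [0,0.03,0]
    - [0,0,0]
    - [0,0,0]
  angular:
    - [0,0,0]
    - [0,0,0]
    - [0,0,0]
    - [0,0,0]
    - [0,0,0]
  grip: [100,100,100,100,100]

```text
t: 19.1
ee_pos: [0.5268, 0.0531, 0.2436]
orientation: [[1.0, -0.002, 0.0], [-0.002, -1.0, 0.001], [0.0, -0.001, -1.0]]
wrist_force: [-0.8, 1.1, -0.0]
opening: 1.0
```

```bash
python3 check.py wrist .518 .169 .065 pics/w8.png;  python3 foot.py .5625 -.006 pics/w8b.png
```

```text
[0.5268 0.0544 0.2433] expect top at px [307.3351  84.7769]
130 [306.7989  82.1612] 3033.0 [0.5176 0.1709 0.065 ]
150 [306.9189  82.1745] 2010.0 [0.5177 0.1709 0.065 ]
170 [306.92    82.1767] 1917.5 [0.5177 0.1709 0.065 ]
185 [307.0564  82.0875] 1814.5 [0.5178 0.171  0.065 ]
[0.5268 0.0544 0.2433] 1.000633373754014 expect [349.5847 259.0984]
seen [350.3582 260.0365] [ 0.5634 -0.0072  0.003 ] ((563.1400756835938, -7.776477813720703), (57.82052993774414, 56.93460464477539), 0.018848316743969917) ((563.4261474609375, -7.885203838348389), 29.337261199951172)
```

View pics/w8.png

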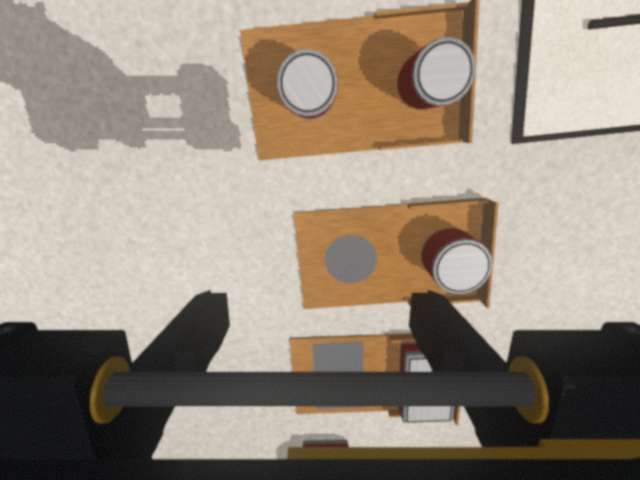

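The slim can stands at (307,82) px, about (0.5177,0.171), within 2 mm of its centre. The wide footprint is at (350,260) px, which is (0.563,-0.0075). Next is the wide can.

Call:
apply_moves:
  delta_pos:
    - [0.003,0.045,0]
    - [0.003,0.045,0]
    - [0.003,0.045,0]
    - [0.003,0.045,0]
    - [0,0.045,0]
  angular:
    - [0,0,0]
    - [0,0,0]
    - [0,0,0]
    - [0,0,0]
    - [0,0,0]
  grip: [100,100,100,100,100]

```text
t: 19.7
ee_pos: [0.5399, -0.1713, 0.2428]
orientation: [[1.0, 0.004, 0.0], [0.004, -1.0, 0.001], [0.0, -0.001, -1.0]]
wrist_force: [0.6, 0.4, -0.8]
opening: 1.001
```

Call:
apply_moves:
  delta_pos:
    - [0,0.045,0.02]
    - [0,0.04,0.02]
    - [0,0.03,0.02]
    - [0,0,0]
    - [0,0,0]
  angular:
    - [0,0,0]
    - [0,0,0]
    - [0,0,0]
    - [0,0,0]
    - [0,0,0]
  grip: [100,100,100,100,100]

```text
t: 20.2
ee_pos: [0.5393, -0.2852, 0.1822]
orientation: [[1.0, 0.001, -0.001], [0.001, -1.0, 0.002], [-0.001, -0.002, -1.0]]
wrist_force: [1.0, 0.6, 0.1]
opening: 1.001
```

```bash
python3 check.py wrist .539 -.335 .075 pics/w9.png
```

```text
[ 0.54   -0.2842  0.1829] expect top at px [318.1893 309.9652]
```

View pics/w9.png

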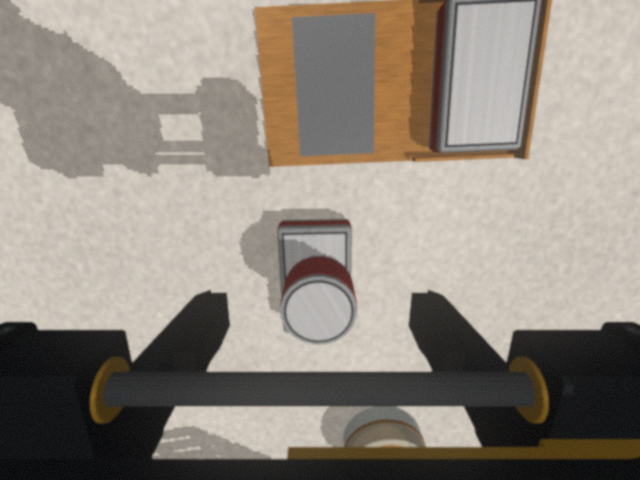

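The wide can's rim is centred at (319,308.5), matching (0.5395,-0.334). The tape roll at (385,435) stays outside the fingers' path.

Call:
apply_moves:
  delta_pos:
    - [0,0.025,0.02]
    - [0,0.025,0.03]
    - [0,0,0.04]
    - [0,0,0.025]
    - [0,0,0.01]
  angular:
    - [0,0,0]
    - [0,0,0]
    - [0,0,0]
    - [0,0,0]
    - [0,0,0]
  grip: [100,100,100,100,100]
  squeeze: 15

```text
t: 20.75
ee_pos: [0.5393, -0.3331, 0.0562]
orientation: [[1.0, 0.003, -0.002], [0.003, -1.0, 0.003], [-0.002, -0.003, -1.0]]
wrist_force: [0.9, 0.0, -0.4]
opening: 1.0
```

Call:
apply_moves:
  delta_pos:
    - [0,0,0]
    - [0,0,0]
    - [0,0,0]
    - [0,0,0]
  angular:
    - [0,0,0]
    - [0,0,0]
    - [0,0,0]
    - [0,0,0]
  grip: [95,88,80,77]

```text
t: 21.15
ee_pos: [0.5399, -0.3369, 0.0595]
orientation: [[1.0, 0.0, 0.002], [0.0, -1.0, -0.001], [0.002, 0.001, -1.0]]
wrist_force: [0.1, -0.3, -0.9]
opening: 0.769
```

Call:
apply_moves:
  delta_pos:
    - [0,-0.002,0.002]
    - [0,0,0]
    - [0,0,0]
    - [0,0,0]
    - [0,0,0]
  angular:
    - [0,0,0]
    - [0,0,0]
    - [0,0,0]
    - [0,0,0]
    - [0,0,0]
  grip: [74,71,66,55,40]

```text
t: 21.65
ee_pos: [0.539, -0.3343, 0.0561]
orientation: [[1.0, 0.0, -0.0], [0.0, -1.0, 0.0], [-0.0, -0.0, -1.0]]
wrist_force: [0.1, -0.0, 2.2]
opening: 0.675
```

Call:
apply_moves:
  delta_pos:
    - [0,0,0]
    - [0,0,0]
  angular:
    - [0,0,0]
    - [0,0,0]
  grip: [40,40]

```text
t: 21.85
ee_pos: [0.539, -0.3343, 0.0561]
orientation: [[1.0, 0.0, -0.0], [0.0, -1.0, 0.0], [-0.0, -0.0, -1.0]]
wrist_force: [-0.2, 0.5, 2.8]
opening: 0.681
```

Call:
apply_moves:
  delta_pos:
    - [0,0,-0.005]
    - [0,0,-0.01]
    - [0,0,-0.03]
    - [0,0,-0.04]
    - [0,-0.02,-0.04]
  angular:
    - [0,0,0]
    - [0,0,0]
    - [0,0,0]
    - [0,0,0]
    - [0,0,0]
  grip: [40,40,40,40,40]

```text
t: 22.35
ee_pos: [0.5378, -0.3183, 0.1828]
orientation: [[1.0, -0.005, 0.0], [-0.005, -1.0, -0.004], [0.0, 0.004, -1.0]]
wrist_force: [-0.4, -0.4, -2.2]
opening: 0.674
```

Call:
apply_moves:
  delta_pos:
    - [0.006,-0.045,0]
    - [0.006,-0.045,0]
    - [0.006,-0.045,0]
    - [0.006,-0.045,0]
    - [0,-0.045,0]
  angular:
    - [0,0,0]
    - [0,0,0]
    - [0,0,0]
    - [0,0,0]
    - [0,0,0]
  grip: [40,40,40,40,40]

```text
t: 22.85
ee_pos: [0.5639, -0.088, 0.1818]
orientation: [[1.0, -0.0, 0.002], [-0.0, -1.0, -0.0], [0.002, 0.0, -1.0]]
wrist_force: [0.1, 0.5, -2.1]
opening: 0.676
```

Call:
apply_moves:
  delta_pos:
    - [0,-0.02,0]
    - [0,0,0]
    - [0,0,0]
    - [0,0,0]
  angular:
    - [0,0,0]
    - [0,0,0]
    - [0,0,0]
    - [0,0,0]
  grip: [40,40,40,40]

```text
t: 23.25
ee_pos: [0.563, -0.0721, 0.1814]
orientation: [[1.0, -0.003, 0.001], [-0.003, -1.0, -0.002], [0.001, 0.002, -1.0]]
wrist_force: [-0.8, -0.7, -2.5]
opening: 0.672
```

```bash
python3 foot.py .563 -.007 pics/w10.png
```

```text
[ 0.563  -0.0721  0.1814] 0.6716293509366055 expect [318.1838 149.0722]
seen [318.5544 148.8348] [ 0.5633 -0.0068  0.003 ] ((563.4683227539062, -7.674263000488281), (57.64814376831055, 57.39197540283203), 60.864463806152344) ((563.2227172851562, -7.805734634399414), 29.1418399810791)
```

View pics/w10.png

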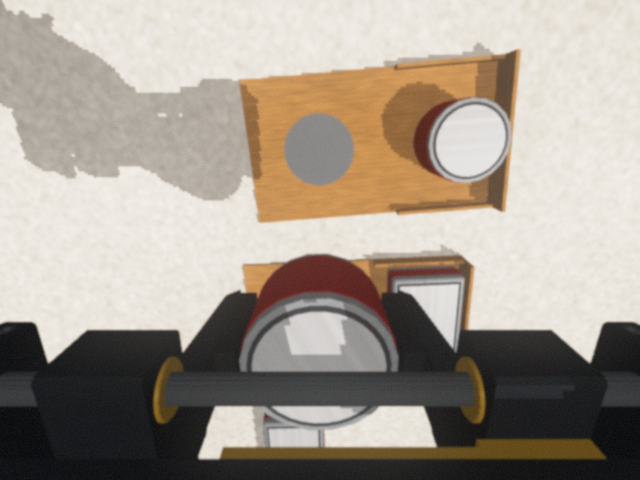

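The can is held upright, and the wide footprint is at (318.5,149), so the target is (0.563,-0.0075).

Call:
apply_moves:
  delta_pos:
    - [0,-0.032,0.01]
    - [0,-0.032,0.03]
    - [0,0,0.04]
    - [0,0,0.04]
    - [0,0,0.018]
  angular:
    - [0,0,0]
    - [0,0,0]
    - [0,0,0]
    - [0,0,0]
    - [0,0,0]
  grip: [40,40,40,40,40]

```text
t: 23.8
ee_pos: [0.5615, -0.0071, 0.04]
orientation: [[1.0, -0.002, -0.004], [-0.002, -1.0, -0.001], [-0.004, 0.001, -1.0]]
wrist_force: [0.2, -0.6, -1.7]
opening: 0.681
```

Call:
apply_moves:
  delta_pos:
    - [0,0,0.006]
    - [0,0,0.003]
    - [0,0,0]
    - [0,0,0]
    - [0,0,0]
  angular:
    - [0,0,0]
    - [0,0,0]
    - [0,0,0]
    - [0,0,0]
    - [0,0,0]
  grip: [40,40,40,40,40]

```text
t: 24.3
ee_pos: [0.5637, -0.0057, 0.0351]
orientation: [[1.0, -0.0, 0.002], [-0.0, -1.0, 0.0], [0.002, -0.0, -1.0]]
wrist_force: [-0.1, -0.2, -2.5]
opening: 0.678
```

Call:
apply_moves:
  delta_pos:
    - [0,0.001,0.002]
    - [0,0,0.002]
    - [0,0,0]
    - [0,0,0]
  angular:
    - [0,0,0]
    - [0,0,0]
    - [0,0,0]
    - [0,0,0]
  grip: [40,40,40,40]

```text
t: 24.7
ee_pos: [0.5629, -0.0066, 0.0299]
orientation: [[1.0, 0.0, -0.0], [0.0, -1.0, 0.0], [-0.0, -0.0, -1.0]]
wrist_force: [0.4, -0.5, -1.9]
opening: 0.678
```

Call:
apply_moves:
  delta_pos:
    - [0,0,0.0005]
    - [0,0,0]
  angular:
    - [0,0,0]
    - [0,0,0]
  grip: [40,40]

```text
t: 24.9
ee_pos: [0.563, -0.0065, 0.0295]
orientation: [[1.0, 0.0, -0.0], [0.0, -1.0, 0.0], [-0.0, -0.0, -1.0]]
wrist_force: [-0.3, -0.2, -1.6]
opening: 0.679
```

Call:
apply_moves:
  delta_pos:
    - [0,0,0.0005]
    - [0,0,0]
  angular:
    - [0,0,0]
    - [0,0,0]
  grip: [40,40]

```text
t: 25.1
ee_pos: [0.563, -0.0066, 0.029]
orientation: [[1.0, 0.0, 0.0], [0.0, -1.0, 0.0], [0.0, -0.0, -1.0]]
wrist_force: [0.1, -0.2, -1.6]
opening: 0.676
```

Call:
apply_moves:
  delta_pos:
    - [0,0,0.0005]
    - [0,0,0]
  angular:
    - [0,0,0]
    - [0,0,0]
  grip: [40,40]

```text
t: 25.3
ee_pos: [0.563, -0.0066, 0.029]
orientation: [[1.0, -0.0, 0.0], [-0.0, -1.0, 0.0], [0.0, -0.0, -1.0]]
wrist_force: [-0.5, 0.8, 5.7]
opening: 0.676
```

Call:
apply_moves:
  delta_pos:
    - [0,0,0]
    - [0,0,0]
    - [0,0,0]
    - [0,0,0]
    - [0,0,0]
  angular:
    - [0,0,0]
    - [0,0,0]
    - [0,0,0]
    - [0,0,0]
    - [0,0,0]
  grip: [69,72,78,85,92]

```text
t: 25.8
ee_pos: [0.563, -0.0066, 0.0284]
orientation: [[1.0, -0.0, -0.0], [-0.0, -1.0, 0.0], [-0.0, -0.0, -1.0]]
wrist_force: [-0.5, 0.2, -0.4]
opening: 0.91
```

Call:
apply_moves:
  delta_pos:
    - [0,0,-0.01]
    - [0,0,-0.03]
    - [0,0,-0.05]
    - [0,0,-0.05]
    - [0,0.03,-0.03]
  angular:
    - [0,0,0]
    - [0,0,0]
    - [0,0,0]
    - [0,0,0]
    - [0,0,0]
  grip: [92,92,92,92,92]

```text
t: 26.3
ee_pos: [0.5645, -0.0318, 0.2025]
orientation: [[1.0, 0.008, 0.005], [0.008, -1.0, 0.004], [0.005, -0.004, -1.0]]
wrist_force: [1.4, -0.5, 0.1]
opening: 0.921
```

Call:
apply_moves:
  delta_pos:
    - [-0.005,0.045,0]
    - [-0.005,0.045,0]
    - [-0.005,0,0]
    - [0,0,0]
    - [0,0,0]
  angular:
    - [0,0,0]
    - [0,0,0]
    - [0,0,0]
    - [0,0,0]
    - [0,0,0]
  grip: [92,92,92,92,92]

```text
t: 26.8
ee_pos: [0.5482, -0.125, 0.1987]
orientation: [[1.0, 0.002, 0.0], [0.002, -1.0, 0.001], [0.0, -0.001, -1.0]]
wrist_force: [0.6, 0.3, 0.4]
opening: 0.917
```

```bash
python3 check.py wrist .563 -.007 .048 pics/w11.png; python3 foot.py .553 -.17 pics/w11b.png
```

```text
[ 0.5484 -0.1246  0.1986] expect top at px [338.9166  77.3788]
130 [338.8836  78.2863] 5425.5 [ 0.563  -0.0076  0.048 ]
150 [339.2138  78.5749] 3910.0 [ 0.5632 -0.0078  0.048 ]
170 [339.2289  78.536 ] 3790.0 [ 0.5632 -0.0078  0.048 ]
185 [339.2565  78.6106] 3666.5 [ 0.5633 -0.0078  0.048 ]
[ 0.5484 -0.1246  0.1986] 0.9199654759983829 expect [322.9509 261.6251]
seen [322.275  260.3734] [ 0.5523 -0.1686  0.003 ] ((552.2988891601562, -172.03225708007812), (63.066261291503906, 103.24506378173828), 2.4269652366638184) ((552.3250732421875, -171.94288635253906), 59.63231658935547)
```

Call:
apply_moves:
  delta_pos:
    - [-0.004,0.045,0]
    - [-0.004,0.045,0]
    - [0,0.045,0]
    - [0,0.03,0]
    - [0,0,0]
  angular:
    - [0,0,0]
    - [0,0,0]
    - [0,0,0]
    - [0,0,0]
    - [0,0,0]
  grip: [100,100,100,100,100]

```text
t: 27.4
ee_pos: [0.5392, -0.2968, 0.1986]
orientation: [[1.0, -0.006, 0.0], [-0.006, -1.0, -0.004], [0.0, 0.004, -1.0]]
wrist_force: [-0.2, 0.9, -0.1]
opening: 1.002
```

Call:
apply_moves:
  delta_pos:
    - [0,0,0]
    - [0,0,0]
  angular:
    - [0,0,0]
    - [0,0,0]
  grip: [100,100]

```text
t: 27.6
ee_pos: [0.5408, -0.2887, 0.1982]
orientation: [[1.0, 0.004, -0.0], [0.004, -1.0, 0.002], [-0.0, -0.002, -1.0]]
wrist_force: [-0.4, 0.1, -0.0]
opening: 1.004
```

```bash
python3 check.py wrist .535 -.337 .03 pics/w12.png; python3 foot.py .553 -.17 pics/w12b.png
```

```text
[ 0.5408 -0.2888  0.1983] expect top at px [312.2107 275.5334]
[ 0.5408 -0.2888  0.1983] 1.0004328996528518 expect [333.2596  83.8074]
seen [332.5366  81.1798] [ 0.5523 -0.168   0.003 ] ((552.4869384765625, -171.76544189453125), (63.326866149902344, 103.49365234375), 2.516228199005127) ((552.4326782226562, -171.6094970703125), 59.775604248046875)
```

View pics/w12.png

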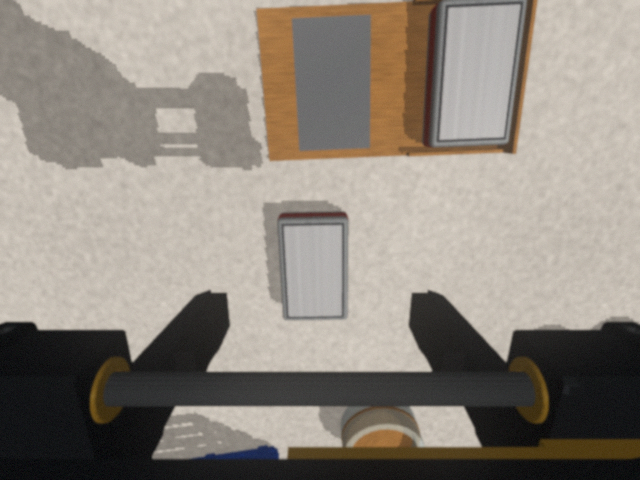

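The wide can is at (0.5632,-0.0078), under 1 mm from its centre. The tin now stands alone, with its lid between (280,215) and (347,319) px. Next I measure its yaw and centre.

```bash
python3 - <<'E'
from h import *
f=cv2.imread('pics/w12.png'); c=optics.calibration('wrist'); hsv=cv2.cvtColor(f,cv2.COLOR_BGR2HSV)
print(hsv[265,[268,276,279,281,283,286,290,310,340,343,346,349,353]].tolist())
roi=np.zeros(f.shape[:2],bool); roi[200:330,260:365]=1
def show(n,k):
    P=np.array([ray(c,q[0],.03)[:2] for q in k],np.float32)*1000; print(n,cv2.minAreaRect(P))
    print('   px',cv2.boundingRect(k))
S=hsv[...,1];V=hsv[...,2]
for t in (10,14,18):
    b=blob(roi&(S<t)&(V>140),(314,268),25,1000)
    if b: show(('lid',t),b[2])
for v in (140,155,165):
    b=blob(roi&(V>v)&(S<18),(314,268),15,1000)
    if b: show(('panel',v),b[2])
E
```

```text
[[19, 24, 149], [18, 26, 148], [13, 14, 127], [60, 6, 119], [20, 7, 112], [15, 3, 152], [8, 6, 179], [18, 7, 180], [10, 4, 175], [10, 7, 110], [6, 9, 145], [17, 23, 198], [14, 21, 203]]
('lid', 10) ((536.0072021484375, -334.62225341796875), (51.712791442871094, 92.44998931884766), 1.3785802125930786)
   px (284, 225, 58, 92)
('lid', 14) ((536.0072021484375, -334.62225341796875), (51.712791442871094, 92.44998931884766), 1.3785802125930786)
   px (284, 225, 58, 92)
('lid', 18) ((536.0072021484375, -334.62225341796875), (51.712791442871094, 92.44998931884766), 1.3785802125930786)
   px (284, 225, 58, 92)
('panel', 140) ((536.0072021484375, -334.62225341796875), (51.712791442871094, 92.44998931884766), 1.3785802125930786)
   px (284, 225, 58, 92)
('panel', 155) ((536.2880859375, -334.55029296875), (51.14773941040039, 91.17668151855469), 1.3785616159439087)
   px (284, 226, 58, 90)
('panel', 165) ((535.9998168945312, -334.5096130371094), (49.85235595703125, 90.4848861694336), 1.324741244316101)
   px (285, 226, 56, 90)
```

Call:
apply_moves:
  delta_pos:
    - [-0.005,0.023,0.02]
    - [0,0.022,0.03]
    - [0,0,0.04]
    - [0,0,0.04]
    - [0,0,0.025]
  angular:
    - [0,0,-0.023]
    - [0,0,0]
    - [0,0,0]
    - [0,0,0]
    - [0,0,0]
  grip: [100,100,100,100,100]
  squeeze: 20

```text
t: 28.2
ee_pos: [0.5349, -0.3343, 0.0407]
orientation: [[1.0, 0.025, -0.003], [0.025, -1.0, 0.003], [-0.003, -0.003, -1.0]]
wrist_force: [-1.1, -0.9, -0.5]
opening: 1.002
```

Call:
apply_moves:
  delta_pos:
    - [0,0,0.006]
    - [0,0,0]
    - [0,0,0]
    - [0,0,0]
  angular:
    - [0,0,0]
    - [0,0,0]
    - [0,0,0]
    - [0,0,0]
  grip: [100,100,100,100]

```text
t: 28.6
ee_pos: [0.5367, -0.337, 0.0393]
orientation: [[1.0, 0.023, 0.003], [0.023, -1.0, -0.002], [0.003, 0.002, -1.0]]
wrist_force: [-0.1, -0.1, -0.1]
opening: 1.0
```

Call:
apply_moves:
  delta_pos:
    - [0,-0.002,0.004]
    - [0,0,0.003]
    - [0,0,0.003]
    - [0,0,0]
    - [0,0,0]
  angular:
    - [0,0,0]
    - [0,0,0]
    - [0,0,0]
    - [0,0,0]
    - [0,0,0]
  grip: [95,90,85,80,77]

```text
t: 29.1
ee_pos: [0.5353, -0.3346, 0.0273]
orientation: [[1.0, 0.023, -0.0], [0.023, -1.0, 0.0], [-0.0, -0.0, -1.0]]
wrist_force: [0.1, 0.0, 0.4]
opening: 0.774
```

Call:
apply_moves:
  delta_pos:
    - [0,0,0]
    - [0,0,0]
    - [0,0,0]
    - [0,0,0]
    - [0,0,0]
  angular:
    - [0,0,0]
    - [0,0,0]
    - [0,0,0]
    - [0,0,0]
    - [0,0,0]
  grip: [74,70,60,50,50]

```text
t: 29.6
ee_pos: [0.5356, -0.3346, 0.0275]
orientation: [[1.0, 0.023, 0.0], [0.023, -1.0, -0.0], [0.0, 0.0, -1.0]]
wrist_force: [0.9, -1.0, 0.4]
opening: 0.728
```

Call:
apply_moves:
  delta_pos:
    - [0,0,-0.005]
    - [0,0,-0.01]
    - [0,0,-0.03]
    - [0,0,-0.04]
    - [0,0,-0.04]
  angular:
    - [0,0,0]
    - [0,0,0]
    - [0,0,0]
    - [0,0,0]
    - [0,0,0]
  grip: [50,50,50,50,50]

```text
t: 30.1
ee_pos: [0.5348, -0.3343, 0.1541]
orientation: [[1.0, 0.023, -0.001], [0.023, -1.0, 0.001], [-0.001, -0.001, -1.0]]
wrist_force: [1.1, -1.9, -1.6]
opening: 0.725
```

Call:
apply_moves:
  delta_pos:
    - [0.008,-0.045,0]
    - [0.008,-0.045,0]
    - [0,-0.02,0]
    - [0,0,0]
    - [0,0,0]
  angular:
    - [0,0,-0.019]
    - [0,0,0]
    - [0,0,0]
    - [0,0,0]
    - [0,0,0]
  grip: [50,50,50,50,50]

```text
t: 30.6
ee_pos: [0.5476, -0.2246, 0.1532]
orientation: [[0.999, 0.042, 0.0], [0.042, -0.999, -0.001], [0.0, 0.001, -1.0]]
wrist_force: [-0.3, -1.8, -1.4]
opening: 0.726
```

```bash
python3 foot.py .5525 -.172 pics/w13.png; python3 -c "
from h import *
print(bot.get_obs()['orientation'],todelta([.5525,-.1715,.033]))"
```

```text
[ 0.5476 -0.2246  0.1532] 0.7256654991354927 expect [327.3893 168.1481]
seen [327.2809 149.2189] [ 0.5517 -0.1575  0.003 ] ((551.8887939453125, -159.97828674316406), (63.7578239440918, 78.57563018798828), 2.4212851524353027) ((551.920166015625, -160.5093536376953), 49.539886474609375)
[[ 0.9992  0.0405  0.0004]
 [ 0.0405 -0.9992 -0.0017]
 [ 0.0004  0.0018 -1.    ]] [ 0.0072 -0.0543  0.12  ]
```

View pics/w13.png

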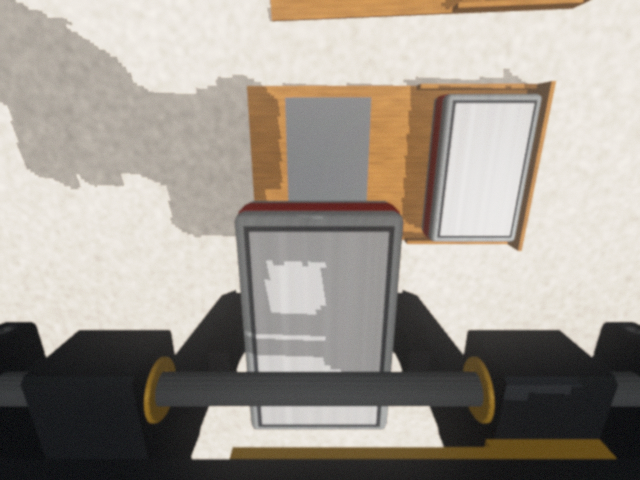

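The tin is held level. The visible far part of the footprint gives a centre of about (0.552,-0.172) and a yaw of 2.4°, and the tool's yaw is 2.4° too.

Call:
apply_moves:
  delta_pos:
    - [0.0065,-0.026,0]
    - [0,-0.026,0.02]
    - [0,0,0.04]
    - [0,0,0.035]
    - [0,0,0.018]
  angular:
    - [0,0,0]
    - [0,0,0]
    - [0,0,0]
    - [0,0,0]
    - [0,0,0]
  grip: [50,50,50,50,50]

```text
t: 31.15
ee_pos: [0.5505, -0.1738, 0.037]
orientation: [[0.999, 0.04, -0.003], [0.04, -0.999, -0.001], [-0.003, 0.0, -1.0]]
wrist_force: [-0.2, -0.7, -1.9]
opening: 0.724
```

Call:
apply_moves:
  delta_pos:
    - [0,0,0.002]
    - [0,0,0]
    - [0,0,0]
    - [0,0,0]
  angular:
    - [0,0,0]
    - [0,0,0]
    - [0,0,0]
    - [0,0,0]
  grip: [50,50,50,50]

```text
t: 31.55
ee_pos: [0.5529, -0.1727, 0.0389]
orientation: [[0.999, 0.041, 0.002], [0.041, -0.999, -0.001], [0.002, 0.001, -1.0]]
wrist_force: [-0.2, 0.2, -1.5]
opening: 0.725
```

Call:
apply_moves:
  delta_pos:
    - [0,0,0.004]
    - [0,0,0.002]
    - [0,0,0]
    - [0,0,0]
  angular:
    - [0,0,0]
    - [0,0,0]
    - [0,0,0]
    - [0,0,0]
  grip: [50,50,50,50]

```text
t: 31.95
ee_pos: [0.552, -0.1718, 0.0315]
orientation: [[0.999, 0.042, -0.0], [0.042, -0.999, 0.0], [-0.0, -0.0, -1.0]]
wrist_force: [0.0, 0.4, -1.8]
opening: 0.727
```

Call:
apply_moves:
  delta_pos:
    - [0,0,0.0005]
    - [0,0,0]
  angular:
    - [0,0,0]
    - [0,0,0]
  grip: [50,50]

```text
t: 32.15
ee_pos: [0.552, -0.1719, 0.031]
orientation: [[0.999, 0.042, -0.0], [0.042, -0.999, 0.0], [-0.0, -0.0, -1.0]]
wrist_force: [0.3, 0.3, -2.0]
opening: 0.725
```

Call:
apply_moves:
  delta_pos:
    - [0,0,0.0005]
    - [0,0,0]
  angular:
    - [0,0,0]
    - [0,0,0]
  grip: [50,50]

```text
t: 32.35
ee_pos: [0.552, -0.1719, 0.0305]
orientation: [[0.999, 0.042, 0.0], [0.042, -0.999, 0.0], [0.0, -0.0, -1.0]]
wrist_force: [0.4, -0.2, -1.3]
opening: 0.721
```

Call:
apply_moves:
  delta_pos:
    - [0,0,0.0005]
    - [0,0,0]
  angular:
    - [0,0,0]
    - [0,0,0]
  grip: [50,50]

```text
t: 32.55
ee_pos: [0.552, -0.1719, 0.0305]
orientation: [[0.999, 0.042, 0.0], [0.042, -0.999, 0.0], [0.0, -0.0, -1.0]]
wrist_force: [-1.2, 0.4, 4.6]
opening: 0.72
```

Contact at 4.6 N. Releasing, rising, and backing off to the right so the cameras can see.

Call:
apply_moves:
  delta_pos:
    - [0,0,0]
    - [0,0,0]
    - [0,0,0]
    - [0,0,0]
    - [0,0,0]
  angular:
    - [0,0,0]
    - [0,0,0]
    - [0,0,0]
    - [0,0,0]
    - [0,0,0]
  grip: [74,77,82,90,96]

```text
t: 33.05
ee_pos: [0.552, -0.1719, 0.0299]
orientation: [[0.999, 0.042, -0.0], [0.042, -0.999, 0.0], [-0.0, -0.0, -1.0]]
wrist_force: [-0.4, -0.3, -0.0]
opening: 0.952
```

Call:
apply_moves:
  delta_pos:
    - [0,0,-0.01]
    - [0,0,-0.03]
    - [0,0,-0.05]
    - [0,0,-0.05]
    - [-0.01,0.02,-0.05]
  angular:
    - [0,0,0]
    - [0,0,0]
    - [0,0,0]
    - [0,0,0]
    - [0,0,0]
  grip: [96,96,96,96,96]

```text
t: 33.55
ee_pos: [0.545, -0.1874, 0.2185]
orientation: [[0.999, 0.047, 0.002], [0.047, -0.999, 0.002], [0.002, -0.002, -1.0]]
wrist_force: [2.1, 0.5, -0.5]
opening: 0.958
```

Call:
apply_moves:
  delta_pos:
    - [-0.01,0.04,-0.04]
    - [-0.01,0.04,-0.03]
    - [0,0.03,0]
    - [0,0,0]
    - [0,0,0]
  angular:
    - [0,0,0]
    - [0,0,0]
    - [0,0,0]
    - [0,0,0]
    - [0,0,0]
  grip: [96,96,96,96,96]

```text
t: 34.05
ee_pos: [0.529, -0.2953, 0.2802]
orientation: [[0.999, 0.041, -0.0], [0.041, -0.999, 0.001], [0.0, -0.001, -1.0]]
wrist_force: [0.3, 0.3, -0.6]
opening: 0.959
```

```bash
python3 - <<'E'
from h import *
c=optics.calibration('wrist'); f=optics.grab_frame('wrist')[:,:,::-1].copy(); cv2.imwrite('pics/w14.png',f); print(bot.get_obs()['ee_pos'])
hsv=cv2.cvtColor(f,cv2.COLOR_BGR2HSV)
for h,x,y in ((.033,.552,-.172),(.033,.662,-.167)):
  b=blob((hsv[...,1]<18)&(hsv[...,2]>155),proj(c,[x,y,h]),30,800)
  if b: P=np.array([ray(c,q[0],h)[:2] for q in b[2]],np.float32)*1000; print(cv2.minAreaRect(P))
t=optics.grab_frame('scene')[:,:,::-1]; cv2.imwrite('pics/s2.png',cv2.resize(t[130:400,180:480],None,fx=2,fy=2))
E
```

```text
[ 0.5293 -0.2939  0.2797]
((552.4530029296875, -170.8319091796875), (50.27223587036133, 89.85095977783203), 2.355477809906006)
((662.8453369140625, -167.26873779296875), (50.76697540283203, 90.03885650634766), 2.3821818828582764)
```

View pics/w14.png

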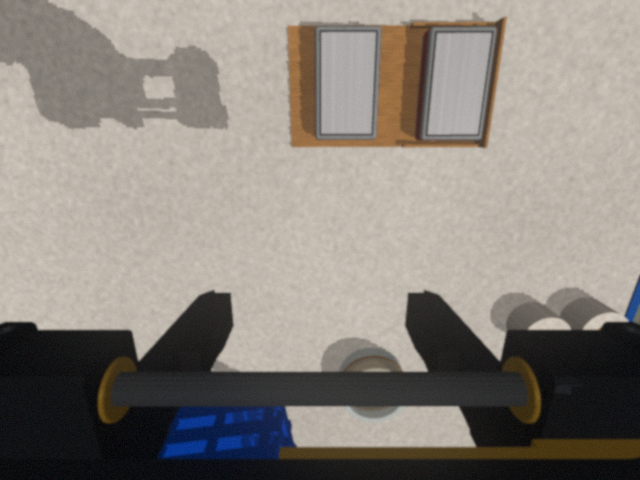

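View pics/s2.png

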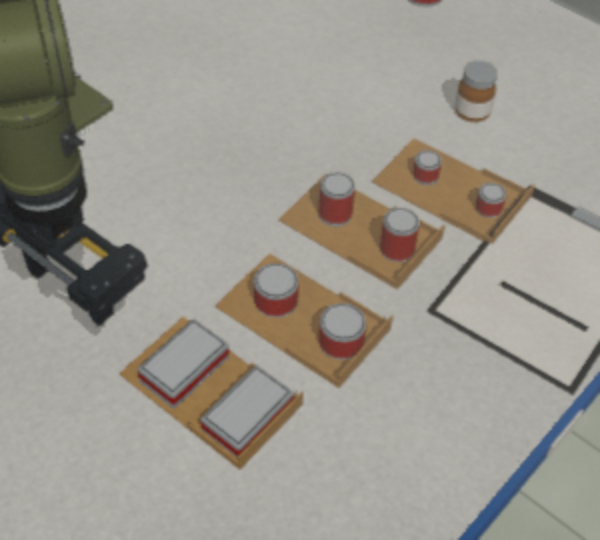

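The wrist view shows the tin at (347,82) px beside its sample. They are 110.4 mm apart, against 110 mm nominal, and both are turned 2.4°. The scene view shows all four objects upright on their trays, and the jar is standing.

```bash
python3 -c "
from rig import bot
print(bot.hand_in())"
```

```text
the job is handed in; nothing more can be done
None
```

I took the stack apart from the top down and set each of the four objects upright on its matching footprint. I lowered each one until the wrist felt light contact (about 3–8 N), released it, then took the next. The job was handed in at about 34 s of the 128 s allowed.

| Object | Where it stands (x, y) | Distance from footprint centre | Notes |
|---|---|---|---|
| Small can | (0.568, 0.326) | about 1 mm | upright |
| Slim can | (0.518, 0.171) | about 2 mm | upright |
| Wide can | (0.563, -0.008) | under 1 mm | upright |
| Flat tin | (0.552, -0.171) | about 1 mm | turned 2.4°, same as its sample; footprint measured at 2.4–2.5° |

- **Disagreements:** The top and wrist cameras differed by about 3 mm in y on the can footprints, and up to about 5 mm on the flat one depending on how I took its centre. I went with the wrist view, and everything is still well inside the one-centimetre limit.
- **Bystanders:** The arm stayed clear of the jar and the tape roll throughout. The last pictures show the jar standing and the roll lying flat, but I did not re-measure either position.
- **Failed checks:** None of the checks on the final placements failed. An early colour mask found no footprints in the top view, so I redid it.

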